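# Check the welding iron and hold its reset

## Robot

A 6-joint arm with a two-finger parallel gripper is mounted at the origin on the work surface. World frame = base frame: x ahead of the robot, y to its left, z up, the work surface at z = 0. Lengths are in m, angles in rad, forces in N, time in s.
With the tool pointing down it reaches from about 0.225 to 0.875 m from the base axis. Payload 3.4 kg.
Tool frame: the origin (TCP) lies on the centre line of the jaws, within the pads' length; the fingertips stand 11 mm ahead of it and the grasp point (between the pads) lies 8 mm behind it; z points along the fingers, y is the line along which they close (so a half turn about z gives the same grasp; the last joint's range is limited). The gripper opens to 85 mm and grips with 20 to 120 N. Pads are 22 mm wide; open, the fingers measure 114 mm over their backs; the gripper's body (76 mm by 85 mm) begins 54 mm behind the grasp point. The pads swing forward as they close: fully open they stand 13 mm farther back than shut.
Start: joints at [-1.29, 0.276, 1.505, -0, 1.361, -0.121], TCP at [0.225, -0.529, 0.242] pointing down, gripper open.
Joint ranges: [-2.89, 2.89], [-0.75, 2.08], [0.22, 2.7], [-1.18, 4.32], [0.11, 2.71], [-2.7, 2.7]. Speed limits (rad/s): [2.57, 2.57, 3.14, 3.14, 3.14, 3.14].

## Interface

Orientations are given as a unit quaternion [w, x, y, z].
In Python, from rig import manip, eyes, job gives the robot as it stands.
- The arm moves only by the tool drive_tool, never from a script. Its argument "rows" is a list of rows, each a list of 3 entries, a list of its own where there are three numbers: the turn, a rotation vector about the world's x, y, z in rad, then the shift along the world's x, y, z in cm, then the finger opening in cm, from 0 to 8.54. A call has 1 to 8 rows; each row shifts and turns the commanded pose from where the row before left it; what a row does not reach is not made up. A row lasts 1/8 s, in which the tool goes at most 62.5 mm and 10.7 degrees, less where a joint would pass 70% of its speed; a pose out of reach is approached as far as the arm can. A call is refused whole if a number of a shift passes 6.25 or a number of a turn 0.188, either way. A call with a gripper value outside its range is refused whole. The fingers move at their own pace and stop on an object; "force" is the grip in N (left out, the last holds). Time passes only in rows, so rows that do not move let the fingers close. It gives the time, the measured TCP pose, the force, the opening and the grip force at its end, in the units of the state.
- manip.get_state(): the state, without advancing time (a new reading comes with each control period).
- eyes.get_image(name): name is "scene" or "side" or "wrist"; returns the picture (384x512x3 uint8, red, green, blue); there is no depth.
- eyes.get_calibration(name): a dict with "camera_matrix" (3x3 intrinsics, pixels), "view" (4x4, takes a point from world to camera coordinates). Camera axes: x right, y up, looking along -z (the intrinsics and any distortion apply to the point x, -y, -z); pixel columns grow to the right and rows downward; lengths in m; the calibration is good to about 2 mm. The wrist camera is an equidistant fisheye: a pixel r from the principal point sees the ray r / f radians off the axis. A picture is of the moment at which its call begins: read the wrist's pose just before it. get_calibration takes no time and is no camera call; for the wrist camera it gives the pose at the moment of the call.
- job.sign_off(): hands the job in; it is judged then, once.
The state is a dict: "clock": time; "qpos": joint angles; "qd": joint speeds; "effort": joint torques, N m; "position": TCP position; "ee_rot": TCP orientation; "contact_force": force on the tool from outside, world axes, zero at the start; "moment": the same for the moment, N m; "width": finger opening in m; "gripper_force": force on a finger pad.
Only numpy, scipy, OpenCV 4.12 (cv2) and the standard library are available. Lean on these libraries where they do the work, as an engineer would, in place of code of your own. Each camera call takes 0.05 s, during which the arm holds its last target. There are 200 camera calls.

## Task

The pipe-welding iron's safety cut-out has tripped. Take the square-bodied pen thermometer out of its wooden holder and, to check that the iron has cooled, point its nose at the middle of the round top face of the iron's heating head from about ten centimetres away, holding it steady there for at least a second without touching the iron; then reach the thermometer's slim nose through the round hole in the control unit's cover and push the recessed reset button right down, without forcing it. Finish while still gripping the thermometer and holding the button down, and leave everything else on the bench where it is.

Things in the scene. Friction and masses are not known exactly. Their poses are not given: they have to be found in the camera images.
- thermo: Pen thermometer, 125 mm long, about 80 g, standing nose down in one of the holder's two holes. A slim steel nose (7 mm diameter, 45 mm long) below a grey square body (22 x 22 mm across the flats, 80 mm long). Origin at the tip of the nose; z runs up along the pen from tip to butt, x and y are square to the body's four flats (all four alike for gripping). It reads what lies straight ahead of the nose, along -z.
- thermo_body (a point): Centre of the thermometer's square body, 85 mm above the tip and 40 mm below the flat butt end; axes as the thermometer. In the holder it lies 100 mm above the bench.
- thermo_tip (a point): Tip of the thermometer's nose; axes as the thermometer. In the holder it lies 15 mm above the bench.
- holder: Plywood block screwed to the bench, 70 (x) x 150 (y) x 60 (z) mm, origin at the centre of its underside, with two upright through holes of 11.5 mm at y = -37.5 and +37.5 mm. Thermometer and scriber stand in them, either way round, their bodies resting on the block's top, their noses hanging 45 mm into the holes: lift straight up to take one out.
- iron_face (a point): Centre of the flat round top face (44 mm diameter, facing straight up, 90 mm above the bench) of the heating head of the pipe-welding iron. The iron is fixed in a steel bench stand; its barrel (46 mm thick at most, top 98 mm above the bench) and handle run 300 mm from the head along this point's +x, level. z is up.
- iron: The pipe-welding iron with its stand, all one fixed thing; origin on the bench right under the centre of the heating head, axes as iron_face.
- controller: Control unit fixed to the bench: grey case 130 (x) x 110 (y) x 70 (z) mm with a level white cover; origin at the centre of its underside. On the cover a black dial (38 mm wide, 12 mm high) at x -30, y +22 mm, the reset hole at x -30, y -25 mm, and flat black vent marks on the +x half.
- hole (a point): Centre of the round hole (18 mm diameter, upright, cover 8 mm thick) in the control unit's cover, at the level of its top surface, 70 mm above the bench; axes as the control unit, z up.
- reset_top (a point): Centre of the top of the recessed reset button, a 22 mm black disc centred under the hole, 25 mm below the cover's top surface when up; the space around it is empty.
- reset (a joint): How far the reset button is pushed down: 0 up, 0.006 m at its stop. Sprung: starts to move at about 1.7 N, at its stop at about 5 N; springs back when let go.
- scriber_mid (a point): Bystander: scriber standing in the other hole of the holder, slim steel shank like the thermometer's nose, round turned wooden handle 24 mm thick at most, its top 126 mm above the bench. The point is 80 mm above its tip, within the handle.
- fitting_a: Bystander: small round brass fitting, 30 mm wide, 26 mm high, standing on the bench; origin at the centre of its underside.
- fitting_b: Bystander: small round brass fitting, 30 mm wide, 32 mm high, standing on the bench; origin at the centre of its underside.
- pipe_tee: Bystander: grey plastic pipe piece with a tee, 230 mm long, 28 mm high, lying; origin under its middle.
- cutter: Bystander: red pipe cutter, 190 mm long, 20 mm high, lying; origin under its middle.
- tape: Bystander: tape measure, 65 x 32 x 60 mm high, standing; origin under its middle.
- pencil: Bystander: flat carpenter's pencil, 165 mm long, 7 mm high; origin under its middle.
- union: Bystander: square brass union, 38 x 36 x 44 mm high with a round port on top; origin under its middle.
Mind the look-alikes: they are no part of the job. What is shaped like the thermo but blue is not meant.

How it is judged:
By the outcome, as a careful person would: the job done as asked, in the order asked, and still so for the second after the job is handed in, while the arm keeps its last pose, push and grip.
It also fails if it takes over 48 s, if anything falls off the work surface, if the arm or the gripper's body presses on something with over 40 N, if the wrist force passes 120 N, or if a joint passes its speed limit or range.

## Working session

There is one attempt and no reset: what is moved stays moved. The work goes in short steps, Python scripts to look and compute and a tool call to move; the robot and the scene stay as the last step left them, time stands still between calls to the robot, and variables do not carry over. Pictures are saved under pics/ and viewed, at most 10 in all, crops included, and the job is handed in when it is done.

Besides the shell and the picture viewer there is one more tool, called after ">>>" as name([rows], argument=value, ...), one row to a line, values as JSON. drive_tool: Moves the arm, as the interface text tells. Its arguments: {"type":"object","properties":{"rows":{"type":"array"},"force":{"type":"number"}},"required":["rows"]}

```bash
mkdir -p pics; cat > h.py <<'E'
import numpy as np, cv2
from rig import manip, eyes, job
def snap(n,f,crop=None,s=1):
    c=eyes.get_calibration(n); im=eyes.get_image(n)
    np.savez('pics/'+f+'.npz',im=im,K=c["camera_matrix"],V=c["view"])
    save(im,f,crop,s); return c
def save(im,f,crop=None,s=1):
    if crop: im=im[crop[1]:crop[3],crop[0]:crop[2]]
    im=cv2.resize(im,None,fx=s,fy=s,interpolation=cv2.INTER_CUBIC)
    cv2.imwrite('pics/'+f+'.png',im[...,::-1])
def ray(c,u,v,fish=False):
    K=np.array(c["camera_matrix"]);V=np.array(c["view"])
    x=(u-K[0,2])/K[0,0];y=(v-K[1,2])/K[1,1]
    if fish:
        r=np.hypot(x,y);k=np.sin(r)/max(r,1e-9);d=np.array([x*k,-y*k,-np.cos(r)])
    else: d=np.array([x,-y,-1])
    R=V[:3,:3];return -R.T@V[:3,3],R.T@d
def atz(c,u,v,z,fish=False):
    o,d=ray(c,u,v,fish);return o+d*(z-o[2])/d[2]
def proj(c,p,fish=False):
    K=np.array(c["camera_matrix"]);V=np.array(c["view"])
    q=V[:3,:3]@np.array(p)+V[:3,3];x,y,z=q[0],-q[1],-q[2]
    if fish:
        t=np.arctan2(np.hypot(x,y),z)/max(np.hypot(x,y),1e-9);x,y=x*t,y*t
    else: x,y=x/z,y/z
    return np.array([K[0,0]*x+K[0,2],K[1,1]*y+K[1,2]])
def load(f):
    d=np.load('pics/'+f+'.npz');return dict(camera_matrix=d['K'],view=d['V']),d['im']
E
python3 - <<'E'
from h import *
ims=[]
for n in("scene","side"):
    c=snap(n,n+'0',None,1.56); print(n,{k:(v if not hasattr(v,'tolist') else np.round(v,3).tolist()) for k,v in c.items()})
s=manip.get_state();print(s['clock'],s['position'],s['ee_rot'],s['width'])
E
```

```text
scene {'camera_matrix': [[449.077, 0.0, 254.478], [0.0, 449.077, 189.376], [0.0, 0.0, 1.0]], 'view': [[0.544, 0.839, 0.019, -0.239], [-0.544, 0.335, 0.769, 0.189], [0.639, -0.429, 0.639, -1.727], [0.0, 0.0, 0.0, 1.0]]}
side {'camera_matrix': [[469.928, 0.0, 255.606], [0.0, 469.928, 189.048], [0.0, 0.0, 1.0]], 'view': [[-0.706, -0.708, -0.008, 0.336], [0.437, -0.444, 0.782, -0.266], [-0.557, 0.549, 0.623, -1.182], [0.0, 0.0, 0.0, 1.0]]}
0.1 [ 0.22473307 -0.52877183  0.24153132] [-8.15983461e-04  9.79890767e-01  1.99532990e-01 -6.43312389e-05] 0.08540521117315143
```

View pics/scene0.png

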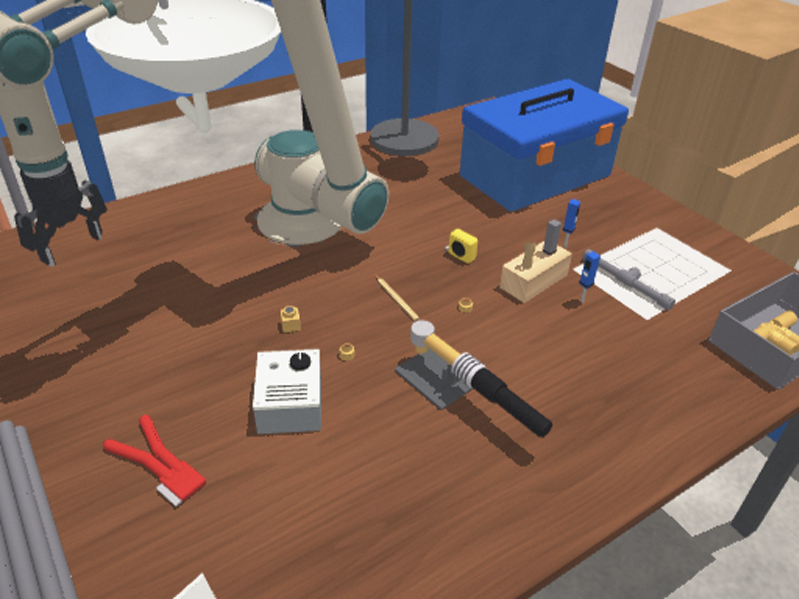

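View pics/side0.png

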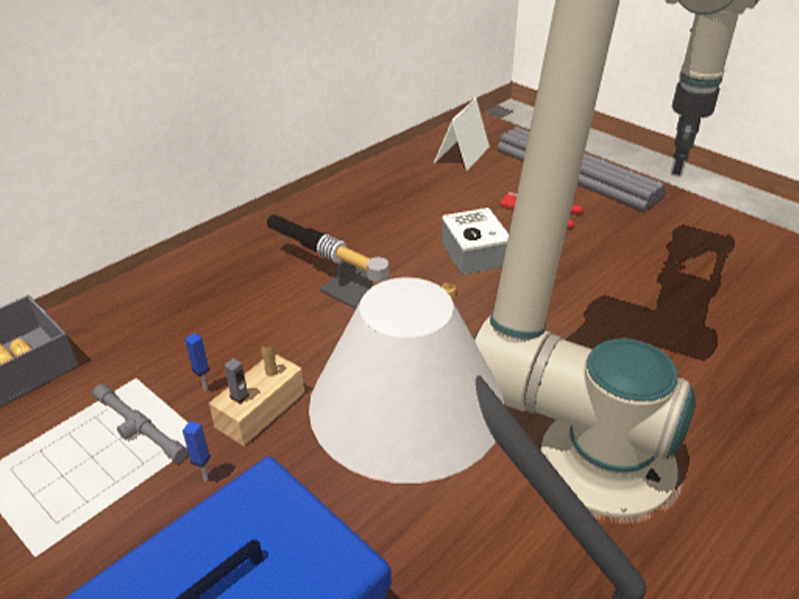

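The scene view shows the thermometer butt at about (553,224), the scriber top at (528,245), the iron face at (423,327), the reset hole at (274,366) and the dial at (300,359). The side view shows the butt at (235,363), the face at (378,263), the hole at (492,233) and the dial at (473,234). A lamp and two blue look-alikes stand near the holder.

```bash
python3 - <<'E'
from h import *
cs,_=load('scene0');cd,_=load('side0');k=1.56
S=dict(butt=(553,224,.14),scrtop=(528,245,.126),face=(423,327,.09),hole=(274,366,.07),dial=(300,357,.082),handleend=(542,424,.085),c1=(258,351,.07),c2=(319,350,.07),c3=(321,403,.07),c4=(254,407,.07),lampbase=(404,137,.0),hold1=(541,298,0),hold2=(570,268,0),hold3=(502,293,0),blue1=(585,303,0),blue2=(567,246,0),tape=(462,262,0),tool=(515,205,0),toolR=(625,160,0),union=(290,330,0),fit=(347,357,0))
for n,(u,v,z) in S.items(): print('scene',n,atz(cs,u/k,v/k,z).round(3))
D=dict(butt=(235,363,.14),scrtop=(269,347,.126),face=(378,264,.09),hole=(492,233,.07),dial=(473,233,.082),blue1=(206,478,0),blue2=(204,388,0),h1=(211,416,.06),h2=(244,428,.06),h3=(303,369,.06))
for n,(u,v,z) in D.items(): print('side',n,atz(cd,u/k,v/k,z).round(3))
# lamp: shade in side
for z in(.2,.3,.4,.5,.6): print(z,atz(cd,406/k,400/k,z).round(3), proj(cs,np.append(atz(cd,406/k,400/k,z)[:2],z)))
print(ray(cd,0,0)[0],ray(cs,0,0)[0])
E
```

```text
scene butt [0.489 0.357 0.14 ]
scene scrtop [0.505 0.276 0.126]
scene face [ 0.566 -0.027  0.09 ]
scene hole [ 0.494 -0.296  0.07 ]
scene dial [ 0.509 -0.252  0.082]
scene handleend [0.854 0.008 0.085]
scene c1 [ 0.444 -0.304  0.07 ]
scene c2 [ 0.5  -0.21  0.07]
scene c3 [ 0.614 -0.267  0.07 ]
scene c4 [ 0.563 -0.365  0.07 ]
scene lampbase [-0.23   0.459  0.   ]
scene hold1 [0.544 0.302 0.   ]
scene hold2 [0.499 0.431 0.   ]
scene hold3 [ 0.487  0.241 -0.   ]
scene blue1 [0.607 0.371 0.   ]
scene blue2 [0.432 0.485 0.   ]
scene tape [0.352 0.234 0.   ]
scene tool [0.228 0.497 0.   ]
scene toolR [0.209 0.921 0.   ]
scene union [ 0.352 -0.201  0.   ]
scene fit [ 0.48  -0.142  0.   ]
side butt [0.479 0.362 0.14 ]
side scrtop [0.484 0.293 0.126]
side face [ 0.56  -0.027  0.09 ]
side hole [ 0.487 -0.294  0.07 ]
side dial [ 0.505 -0.252  0.082]
side blue1 [0.43  0.476 0.   ]
side blue2 [0.601 0.368 0.   ]
side h1 [0.482 0.421 0.06 ]
side h2 [0.423 0.398 0.06 ]
side h3 [0.461 0.248 0.06 ]
0.2 [0.19  0.268 0.2  ] [280.76071645  96.50247027]
0.3 [0.124 0.335 0.3  ] [286.79672948  58.91240495]
0.4 [0.058 0.402 0.4  ] [292.77876578  21.65848682]
0.5 [-0.008  0.469  0.5  ] [298.70754615 -15.26377303]
0.6 [-0.075  0.536  0.6  ] [304.58377862 -51.85878392]
[-0.3048553   0.76792463  0.94712218] [ 1.33666951 -0.6032206   0.96179797]
```

>>> drive_tool([
  [[0, 0, 0.18], [3.3, 3.9, 0.75], 8.5],
  [[0, 0, 0.18], [3.3, 3.9, 0.75], 8.5],
  [[0, 0, 0.18], [3.3, 3.9, 0.75], 8.5],
  [[0, 0, 0.18], [3.3, 3.9, 0.75], 8.5],
  [[0, 0, 0.18], [3.3, 3.9, 0.75], 8.5],
  [[0, 0, 0.18], [3.3, 3.9, 0.75], 8.5],
  [[0, 0, 0.18], [3.3, 3.9, 0.75], 8.5],
  [[0, 0, 0.18], [3.3, 3.9, 0.75], 8.5],
])

```text
clock: 1.1
position: [0.4896, -0.2157, 0.3022]
ee_rot: [-0.0, 0.603, 0.798, -0.0]
contact_force: [1.4, -0.3, -0.6]
width: 0.0849
gripper_force: 0.0
```

>>> drive_tool([
  [[0, 0, 0], [0, 0, 0], 8.5],
  [[0, 0, 0], [0, 0, 0], 8.5],
])

```text
clock: 1.35
position: [0.4885, -0.2172, 0.3018]
ee_rot: [-0.001, 0.605, 0.796, -0.0]
contact_force: [-0.9, -0.0, -0.8]
width: 0.0849
gripper_force: 0.0
```

```bash
python3 - <<'E'
from h import *
s=manip.get_state();print(s['clock'],s['position'],s['ee_rot'],s['qpos'].round(2))
c=snap('wrist','w1',None,1.56)
print(np.round(c['camera_matrix'],1).tolist());V=c['view'];print(np.round(-V[:3,:3].T@V[:3,3],3),np.round(V[:3,:3],3).tolist())
E
```

```text
1.35 [ 0.48845866 -0.21722246  0.30181264] [-5.04203096e-04  6.05163748e-01  7.96100739e-01 -4.44054933e-04] [-0.55  0.19  1.48 -0.    1.48 -0.82]
[[297.3, 0.0, 257.0], [0.0, 297.3, 194.1], [0.0, 0.0, 1.0]]
[ 0.47  -0.152  0.433] [[0.964, 0.267, -0.001], [-0.258, 0.928, -0.268], [-0.07, 0.258, 0.964]]
```

View pics/w1.png

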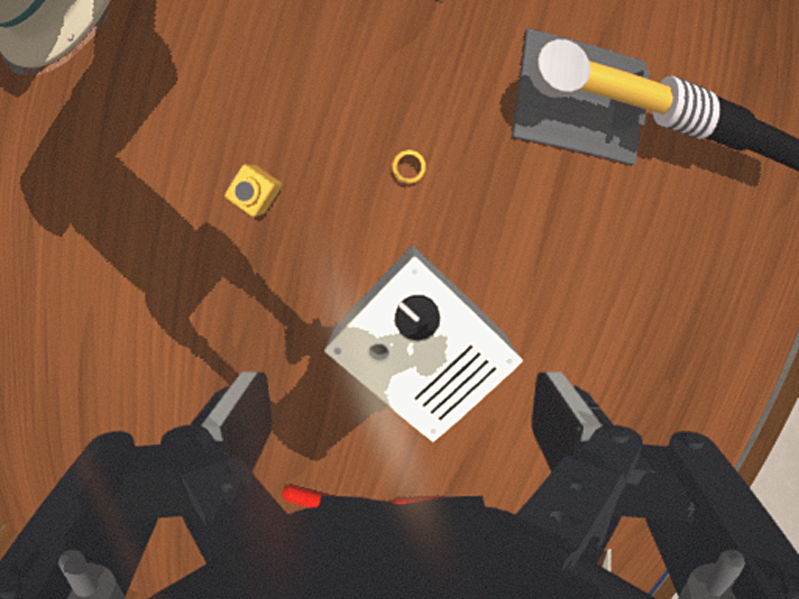

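The wrist view shows the hole at (379,352), the dial at (417,317), cover corners at about (416,251), (522,360), (434,441) and (326,349), and the iron face at (564,65).

```bash
python3 - <<'E'
from h import *
c,im=load('w1');k=1.56
P=dict(hole=(379,352,.07),dial=(417,317,.082),a=(416,251,.07),b=(522,360,.07),d=(434,441,.07),e=(326,349,.07),face=(564,65,.09))
R={n:atz(c,u/k,v/k,z,True) for n,(u,v,z) in P.items()}
for n in R: print(n,R[n].round(4))
ctr=(R['a']+R['b']+R['d']+R['e'])/4; x=R['b']-R['a']; y=R['a']-R['e']
print('ctr',ctr,np.linalg.norm(x),np.linalg.norm(y),np.degrees(np.arctan2(x[1],x[0])),np.degrees(np.arctan2(y[1],y[0])))
x/=np.linalg.norm(x);y=np.array([-x[1],x[0],0]);print('hole from ctr',ctr-.03*x-.025*y,'dial',ctr-.03*x+.022*y)
E
```

```text
hole [ 0.4906 -0.2952  0.07  ]
dial [ 0.5115 -0.2535  0.082 ]
a [ 0.4971 -0.2047  0.07  ]
b [ 0.6117 -0.2704  0.07  ]
d [ 0.5613 -0.3675  0.07  ]
e [ 0.4467 -0.305   0.07  ]
face [ 0.5647 -0.0298  0.09  ]
ctr [ 0.52917544 -0.28690466  0.07      ] 0.1320888859842903 0.11218572408438972 -29.809722909822003 63.32485491909195
hole from ctr [ 0.49071697 -0.29368305  0.07      ] dial [ 0.51408167 -0.25290203  0.07      ]
```

>>> drive_tool([
  [[0, 0, 0], [-0.3, 5.0, 0], 7],
  [[0, 0, 0], [-0.3, 5.8, 0], 7],
  [[0, 0, 0], [-0.3, 5.8, 0], 7],
  [[0, 0, 0], [-0.3, 5.8, 0], 7],
  [[0, 0, 0], [-0.3, 5.8, 0], 7],
  [[0, 0, 0], [-0.3, 5.8, 0], 7],
  [[0, 0, 0], [-0.3, 5.8, 0], 7],
  [[0, 0, 0], [0, 2.0, 0], 7],
])

```text
clock: 2.4
position: [0.4674, 0.2022, 0.302]
ee_rot: [-0.0, 0.605, 0.796, -0.0]
contact_force: [0.3, -1.5, 0.1]
width: 0.07
gripper_force: 0.0
```

>>> drive_tool([
  [[0, 0, 0], [0, 5.0, -1], 7],
  [[0, 0, 0], [0, 3.0, -1], 7],
  [[0, 0, 0], [0, 0, 0], 7],
  [[0, 0, 0], [0, 0, 0], 7],
])

```text
clock: 2.9
position: [0.4682, 0.2792, 0.2823]
ee_rot: [0.0, 0.606, 0.796, -0.001]
contact_force: [-0.3, -0.7, -0.5]
width: 0.0699
gripper_force: 0.0
```

```bash
python3 - <<'E'
from h import *
s=manip.get_state();print(s['clock'],s['position'],s['ee_rot'],s['qpos'].round(2))
c=snap('wrist','w2',None,1.56)
for p in [(.482,.36,.14),(.482,.36,.06),(.495,.285,.126)]: print(proj(c,p,True)*1.56)
E
```

```text
2.9 [0.46818975 0.27916695 0.28227401] [ 3.14601629e-04  6.05802878e-01  7.95614530e-01 -5.41341346e-04] [ 0.41  0.21  1.5  -0.    1.44  0.14]
[460.54844033 166.98058712]
[447.19731392 168.97887272]
[443.8562783  286.92962365]
```

View pics/w2.png

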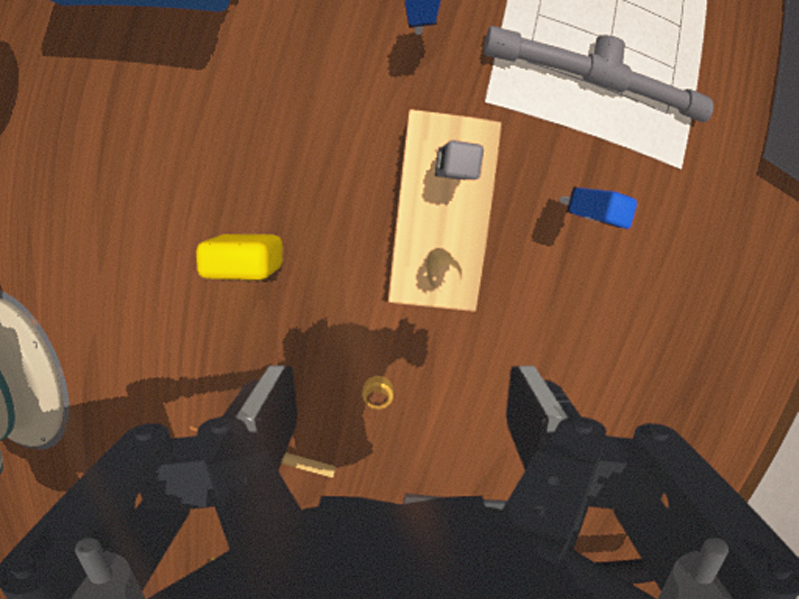

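The thermometer butt is at about (462,160). The holder corners are near (409,110), (501,122), (476,310) and (389,300). I'll zoom in on the butt to get its yaw.

```bash
python3 - <<'E'
from h import *
c,im=load('w2'); save(im,'w2c',(265,80,325,125),12)
k=1.56
P=dict(butt=(463,160,.14),h1=(409,110,.06),h2=(501,122,.06),h3=(476,310,.06),h4=(389,300,.06))
R={n:atz(c,u/k,v/k,z,True) for n,(u,v,z) in P.items()}
for n in R: print(n,R[n].round(4))
y=(R['h1']+R['h2']-R['h3']-R['h4'])/2;ct=(R['h1']+R['h2']+R['h3']+R['h4'])/4
print(ct,np.linalg.norm(y),np.degrees(np.arctan2(y[1],y[0])));y/=np.linalg.norm(y);print(ct+.0375*y,ct-.0375*y)
E
```

```text
butt [0.4822 0.3644 0.14  ]
h1 [0.4422 0.3957 0.06  ]
h2 [0.5116 0.4073 0.06  ]
h3 [0.5358 0.26   0.06  ]
h4 [0.4665 0.2495 0.06  ]
[0.48903617 0.32811686 0.06      ] 0.1487794052000283 99.37953248945962
[0.48292466 0.3651155  0.06      ] [0.49514768 0.29111822 0.06      ]
```

View pics/w2c.png

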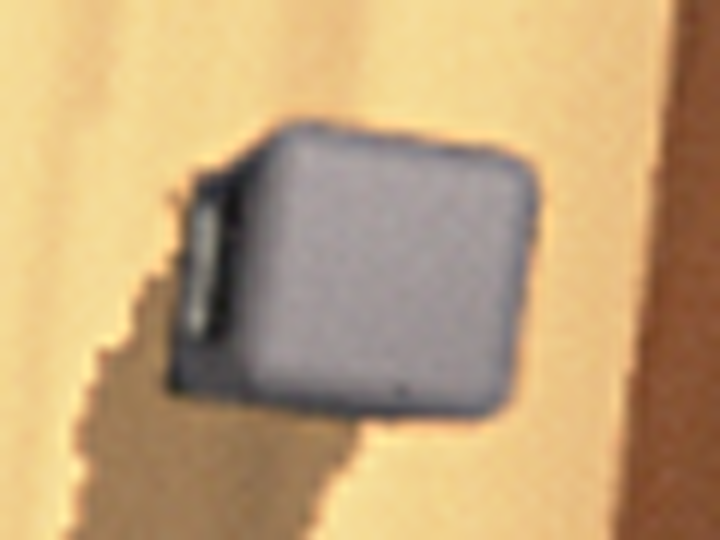

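The butt's edges are parallel to the holder's, so its yaw is about 9.4° and the tool must turn −0.105 rad. The pen axis is at (0.483, 0.3648).

>>> drive_tool([
  [[0, 0, -0.05], [0.74, 4.28, -1.5], 6],
  [[0, 0, -0.055], [0.74, 4.28, -1.5], 6],
  [[0, 0, 0], [0, 0, -3], 6],
  [[0, 0, 0], [0, 0, -3], 6],
  [[0, 0, 0], [0, 0, -3], 6],
  [[0, 0, 0], [0, 0, -2], 6],
  [[0, 0, 0], [0, 0, 0], 6],
])

```text
clock: 3.82
position: [0.4824, 0.3644, 0.1413]
ee_rot: [-0.0, 0.647, 0.763, -0.002]
contact_force: [-0.2, -0.8, 0.3]
width: 0.0599
gripper_force: 0.0
```

>>> drive_tool([
  [[0, 0, 0], [0.05, 0.05, -2.4], 6],
  [[0, 0, 0], [0, 0, -2], 6],
  [[0, 0, 0], [0, 0, 0], 4],
  [[0, 0, 0], [0, 0, 0], 3],
])

```text
clock: 4.32
position: [0.4843, 0.367, 0.1]
ee_rot: [0.001, 0.646, 0.763, 0.001]
contact_force: [-0.3, -0.5, 0.1]
width: 0.0303
gripper_force: 0.0
```

>>> drive_tool([
  [[0, 0, 0], [0, 0, 0], 1],
  [[0, 0, 0], [0, 0, 0], 1],
  [[0, 0, 0], [0, 0, 0], 1],
  [[0, 0, 0], [0, 0, 0], 1],
  [[0, 0, 0], [0, 0, 0], 1],
], force=60)

```text
clock: 4.95
position: [0.4841, 0.3672, 0.0999]
ee_rot: [0.001, 0.646, 0.763, 0.001]
contact_force: [0.1, -1.3, 6.1]
width: 0.0217
gripper_force: 61.1
```

>>> drive_tool([
  [[0, 0, 0], [0, 0, 1], 1],
  [[0, 0, 0], [0, 0, 2], 1],
  [[0, 0, 0], [0, 0, 3], 1],
  [[0, 0, 0], [0, 0, 4], 1],
  [[0, 0, 0], [0, 0, 4], 1],
  [[0, 0, 0], [0, 0, 4], 1],
  [[0, 0, 0], [0, 0, 0], 1],
  [[0, 0, 0], [0, 0, 0], 1],
])

```text
clock: 5.95
position: [0.4826, 0.3666, 0.2778]
ee_rot: [-0.0, 0.646, 0.763, -0.001]
contact_force: [-0.1, 0.5, -2.1]
width: 0.0212
gripper_force: 60.4
```

```bash
python3 - <<'E'
from h import *
s=manip.get_state();print(s['clock'],s['position'],s['ee_rot'],s['width'],s['contact_force'])
c=snap('wrist','w3',(150,150,362,310),3.7)
E
```

```text
5.95 [0.48257323 0.36662319 0.27776995] [-2.43652061e-04  6.46029258e-01  7.63312409e-01 -5.51940904e-04] 0.021177451239583325 [-0.13641857  0.49463677 -2.08421957]
```

View pics/w3.png

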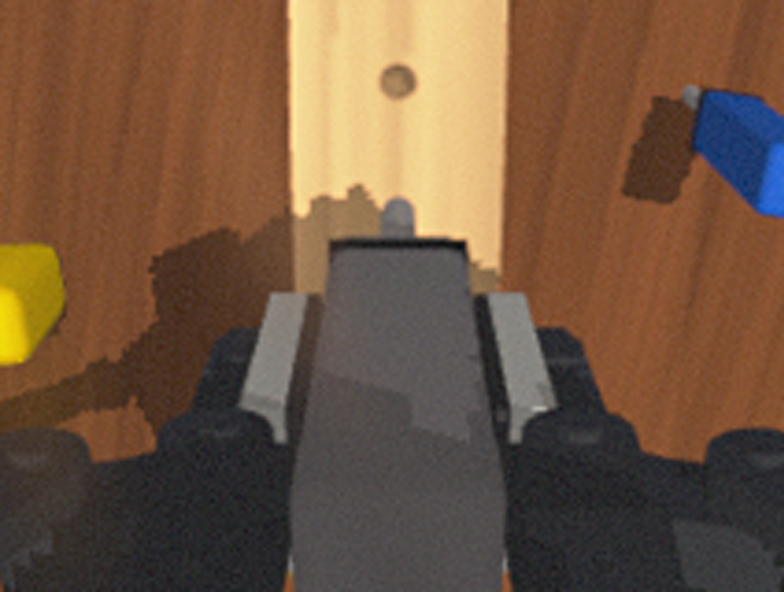

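The pen is gripped squarely. The nose tip is at crop (398,200), with the empty hole behind it at (397,80). Next I'll compare the tip with its predicted position.

```bash
python3 - <<'E'
from h import *
c,im=load('w3')
o=np.array([.4826,.3666]);yh=np.array([np.cos(np.radians(99.4)),np.sin(np.radians(99.4))])
def pc(p): return ((proj(c,p,True)-150)*3.7).round(1)
for d in(-.006,-.003,0,.003): 
    for dz in (-.003,.003):
        q=o+d*yh; print(d,dz,pc([*q,.193+dz]),'near rim',pc([*(q+.0035*yh),.193+dz]), 'body bottom far edge',pc([*(q+.011*yh),.238+dz]))
print('hole',pc([.483,.365,.06]),'cam',-c['view'][:3,:3].T@c['view'][:3,3])
E
```

```text
-0.006 -0.003 [396.5 223.8] near rim [396.5 208. ] body bottom far edge [396.4 247.8]
-0.006 0.003 [396.4 233.2] near rim [396.5 217. ] body bottom far edge [396.3 260.4]
-0.003 -0.003 [396.5 210.2] near rim [396.5 194.3] body bottom far edge [396.4 230.9]
-0.003 0.003 [396.5 219.3] near rim [396.5 203. ] body bottom far edge [396.4 243. ]
0 -0.003 [396.5 196.5] near rim [396.5 180.4] body bottom far edge [396.4 213.9]
0 0.003 [396.5 205.3] near rim [396.5 188.9] body bottom far edge [396.4 225.5]
0.003 -0.003 [396.5 182.8] near rim [396.6 166.5] body bottom far edge [396.5 196.7]
0.003 0.003 [396.5 191.2] near rim [396.5 174.6] body bottom far edge [396.4 207.8]
hole [397.2  81.6] cam [0.47148294 0.43389605 0.40888947]
```

>>> drive_tool([
  [[0, 0, 0], [1, -4, 0], 1],
  [[0, 0, 0], [1, -5.2, 0], 1],
  [[0, 0, 0], [1, -5.2, 0], 1],
  [[0, 0, 0], [1, -5.2, 0], 1],
  [[0, 0, 0], [1, -5.2, 0], 1],
  [[0, 0, 0], [1, -5.2, 0], 1],
  [[0, 0, 0], [1, -5.2, 0], 1],
  [[0, 0, 0], [1.1, -4, -0.3], 1],
])

```text
clock: 7.0
position: [0.5635, -0.0271, 0.2737]
ee_rot: [-0.001, 0.646, 0.763, -0.001]
contact_force: [-0.0, 0.5, -0.6]
width: 0.0216
gripper_force: 60.4
```

>>> drive_tool([
  [[0, 0, 0], [0, 0, 0], 1],
  [[0, 0, 0], [0, 0, 0], 1],
  [[0, 0, 0], [0, 0, 0], 1],
])

```text
clock: 7.38
position: [0.5637, -0.0239, 0.2749]
ee_rot: [-0.001, 0.646, 0.764, -0.0]
contact_force: [0.2, -0.7, -0.6]
width: 0.021
gripper_force: 60.4
```

```bash
python3 - <<'E'
from h import *
s=manip.get_state();print(s['clock'],s['position'],s['ee_rot'],s['width'],s['contact_force'])
c=snap('wrist','w4',(150,130,362,290),3.7)
p=s['position'];print(((proj(c,[p[0]+.0005,p[1]-.003,.09],True)-[150,130])*3.7).round(1))
for f in [(.564,-.028,.09),(.564,-.006,.09)]: print(((proj(c,f,True)-[150,130])*3.7).round(1))
E
```

```text
7.375 [ 0.56365476 -0.02389751  0.27491041] [-6.06825992e-04  6.45507698e-01  7.63753520e-01 -6.37452611e-05] 0.02100717047916559 [ 0.15494965 -0.70179903 -0.58532288]
[396.4 182.8]
[395.3 186.3]
[407.9 113.6]
```

View pics/w4.png

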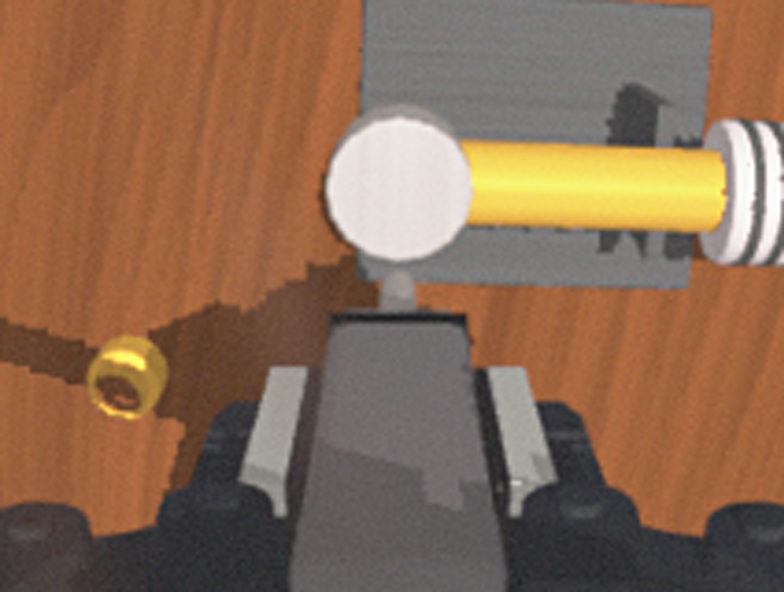

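The face centre is at (398,189) and the aim point at (396,183), about 2 mm off. I'll nudge and hold.

>>> drive_tool([
  [[0, 0, 0], [0, -0.2, 0], 1],
  [[0, 0, 0], [0, 0, 0], 1],
  [[0, 0, 0], [0, 0, 0], 1],
  [[0, 0, 0], [0, 0, 0], 1],
  [[0, 0, 0], [0, 0, 0], 1],
  [[0, 0, 0], [0, 0, 0], 1],
  [[0, 0, 0], [0, 0, 0], 1],
  [[0, 0, 0], [0, 0, 0], 1],
])

```text
clock: 8.43
position: [0.5641, -0.0272, 0.2753]
ee_rot: [0.0, 0.646, 0.763, 0.0]
contact_force: [0.2, -0.9, -0.3]
width: 0.0216
gripper_force: 60.4
```

>>> drive_tool([
  [[0, 0, 0], [0, 0, 0], 1],
  [[0, 0, 0], [0, 0, 0], 1],
  [[0, 0, 0], [0, 0, 0], 1],
  [[0, 0, 0], [0, 0, 0], 1],
  [[0, 0, 0], [0, 0, 0], 1],
  [[0, 0, 0], [0, 0, 0], 1],
  [[0, 0, 0], [0, 0, 0], 1],
  [[0, 0, 0], [0, 0, 0], 1],
])

```text
clock: 9.43
position: [0.5642, -0.0271, 0.2753]
ee_rot: [0.0, 0.646, 0.763, 0.0]
contact_force: [0.7, -0.5, -0.9]
width: 0.0212
gripper_force: 60.4
```

>>> drive_tool([
  [[0, 0, 0], [-1.4, -5, 0], 1],
  [[0, 0, 0], [-1.5, -5.5, 0], 1],
  [[0, 0, 0], [-1.5, -5.5, 0], 1],
  [[0, 0, 0], [-1.5, -5.5, 0], 1],
  [[0, 0, 0], [-1.5, -4.9, 0], 1],
  [[0, 0, 0], [0, 0, -4], 1],
  [[0, 0, 0], [0, 0, -3], 1],
  [[0, 0, 0], [0, 0, -2], 1],
])

```text
clock: 10.42
position: [0.4894, -0.2911, 0.1837]
ee_rot: [-0.001, 0.646, 0.763, -0.0]
contact_force: [0.7, 0.3, -0.3]
width: 0.0213
gripper_force: 60.4
```

>>> drive_tool([
  [[0, 0, 0], [0, 0, 0], 1],
  [[0, 0, 0], [0, 0, 0], 1],
  [[0, 0, 0], [0, 0, 0], 1],
  [[0, 0, 0], [0, 0, 0], 1],
])

```text
clock: 10.92
position: [0.4906, -0.2914, 0.1863]
ee_rot: [0.001, 0.646, 0.763, 0.0]
contact_force: [-1.0, 0.9, -0.8]
width: 0.0217
gripper_force: 60.3
```

```bash
python3 - <<'E'
from h import *
s=manip.get_state();print(s['clock'],s['position'],s['ee_rot'],s['width'],s['contact_force'],s['qpos'].round(2))
c=snap('wrist','w5',(150,130,362,290),3.7)
p=s['position'];q=lambda P:((proj(c,P,True)-[150,130])*3.7).round(1)
t=[p[0]+.0005,p[1]-.003]
print('tip foot on cover',q([*t,.07]),'tip',q([*t,p[2]-.085]),'hole est',q([.4907,-.2945,.07]),'mm/px y',q([.4907,-.2845,.07]),q([.5007,-.2945,.07]))
E
```

```text
10.925 [ 0.49059974 -0.2913585   0.18627808] [9.29655181e-04 6.45986233e-01 7.63348490e-01 7.22992007e-05] 0.021655625025303066 [-1.01079687  0.88398571 -0.78339842] [-0.66  0.3   1.61  0.    1.23 -0.82]
tip foot on cover [395.3 246.2] tip [395.4 288.1] hole est [393.5 246.5] mm/px y [400.6 205.6] [435.6 253.3]
```

View pics/w5.png

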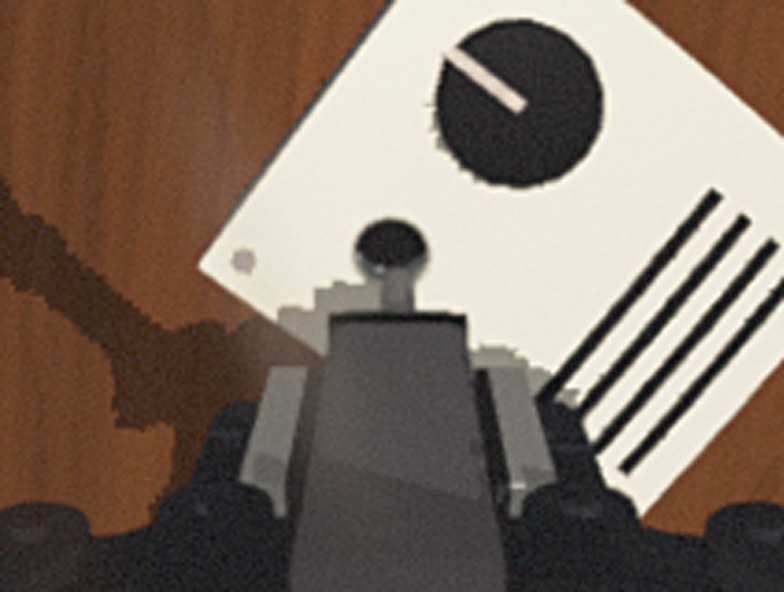

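The hole centre is at about (391.5,255) and the aim foot at (396,246). The correction is about (−0.8, −2.3) mm, after which I descend.

>>> drive_tool([
  [[0, 0, 0], [-0.08, -0.23, 0], 1],
  [[0, 0, 0], [0, 0, 0], 1],
  [[0, 0, 0], [0, 0, -1.2], 1],
  [[0, 0, 0], [0, 0, -1.2], 1],
  [[0, 0, 0], [0, 0, -1.2], 1],
  [[0, 0, 0], [0, 0, -0.9], 1],
  [[0, 0, 0], [0, 0, 0], 1],
  [[0, 0, 0], [0, 0, 0], 1],
])

```text
clock: 11.98
position: [0.4896, -0.2936, 0.1405]
ee_rot: [0.0, 0.646, 0.763, 0.0]
contact_force: [0.3, -0.1, -0.5]
width: 0.0216
gripper_force: 60.3
```

>>> drive_tool([
  [[0, 0, 0], [0, 0, -0.4], 1],
  [[0, 0, 0], [0, 0, -0.4], 1],
  [[0, 0, 0], [0, 0, 0], 1],
  [[0, 0, 0], [0, 0, 0], 1],
])

```text
clock: 12.48
position: [0.4894, -0.2934, 0.1323]
ee_rot: [0.0, 0.646, 0.763, 0.0]
contact_force: [-1.0, 0.1, -0.8]
width: 0.0212
gripper_force: 60.3
```

>>> drive_tool([
  [[0, 0, 0], [0, 0, -0.2], 1],
  [[0, 0, 0], [0, 0, -0.2], 1],
  [[0, 0, 0], [0, 0, 0], 1],
  [[0, 0, 0], [0, 0, 0], 1],
])

```text
clock: 12.98
position: [0.4895, -0.2935, 0.1286]
ee_rot: [0.0, 0.646, 0.763, 0.0]
contact_force: [-0.5, 0.3, 1.2]
width: 0.0213
gripper_force: 60.4
```

>>> drive_tool([
  [[0, 0, 0], [0, 0, -0.15], 1],
  [[0, 0, 0], [0, 0, -0.15], 1],
  [[0, 0, 0], [0, 0, 0], 1],
  [[0, 0, 0], [0, 0, 0], 1],
])

```text
clock: 13.48
position: [0.4895, -0.2935, 0.1255]
ee_rot: [0.0, 0.646, 0.763, 0.0]
contact_force: [0.0, -0.7, 3.4]
width: 0.0208
gripper_force: 60.6
```

>>> drive_tool([
  [[0, 0, 0], [0, 0, -0.1], 1],
  [[0, 0, 0], [0, 0, 0], 1],
  [[0, 0, 0], [0, 0, 0], 1],
])

```text
clock: 13.85
position: [0.4895, -0.2935, 0.1244]
ee_rot: [0.0, 0.646, 0.763, 0.0]
contact_force: [0.3, 0.1, 3.4]
width: 0.0214
gripper_force: 60.7
```

>>> drive_tool([
  [[0, 0, 0], [0, 0, -0.1], 1],
  [[0, 0, 0], [0, 0, 0], 1],
  [[0, 0, 0], [0, 0, 0], 1],
])

```text
clock: 14.22
position: [0.4895, -0.2935, 0.1237]
ee_rot: [0.0, 0.646, 0.763, 0.0]
contact_force: [-0.4, -0.1, 6.1]
width: 0.0215
gripper_force: 61.4
```

>>> drive_tool([
  [[0, 0, 0], [0, 0, -0.05], 1],
  [[0, 0, 0], [0, 0, 0], 1],
  [[0, 0, 0], [0, 0, 0], 1],
  [[0, 0, 0], [0, 0, 0], 1],
])

```text
clock: 14.72
position: [0.4896, -0.2936, 0.1237]
ee_rot: [0.0, 0.646, 0.763, 0.0]
contact_force: [-1.3, -0.0, 6.9]
width: 0.0212
gripper_force: 61.5
```

```bash
python3 - <<'E'
from h import *
s=manip.get_state();print(s['clock'],s['position'],s['contact_force'],s['width'])
print(job.sign_off())
E
```

```text
14.725 [ 0.48955048 -0.29359314  0.12367693] [-1.33037977 -0.0347862   6.8705852 ] 0.02123773250929942
the job is handed in; nothing more can be done
None
```

The job is handed in: I held the thermometer about 10 cm above the iron's face for two seconds. It is now still gripped and pressing the reset button at about 7 N, where 0.5 mm more commanded travel moved it no further; I took that as the stop, not a direct reading.

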